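# Unlock the test jig and hold its arm up off the ball

### The job

The circuit board in the clamp jig has finished its test. Lift the red lock clip off the latch bar and lay it in the small steel tray, then pull the jig's black latch handle out sideways against its spring, lift the hold-down arm off its ball stud with it and swing it up until its nose is about 9 cm above the ball. The program finishes while the gripper still holds the arm up like that, so that the board can be taken out; leave the board and the other things on the bench where they are.

Things in the scene. Friction and masses are not known exactly. Their poses are not given: they have to be found in the camera images.
- jig: Clamp jig for circuit boards, fixed to the bench: black base plate 286 x 304 mm, its top 12 mm above the bench, with aluminium edge stops. Origin under the middle of the plate, on the bench; its x points from the ball stud to the hinge, y along the board, z up. All jig offsets below are in this frame, mm. The jig's yaw differs by up to 14 degrees either way.
- board: Circuit board with rows of heat sinks, 170 x 280 x 46 mm, loose in the jig's nest under the hold-down arm; origin under its middle, at jig (0, 0, 12); top at 58.
- hold_down: Hold-down arm: aluminium bar 32 mm wide, 10 mm thick, top at height 80, across the middle of the board, hinged at the far end. Origin on the hinge axis, at jig (112, 0, 75); the hinge axis is its y. Lifting the nose turns it about +y of the jig (0 to 1.3 rad); it falls back by its own weight (0.41 kg with latch) if let go. At the near end sits a grey coupler box over the ball, x -144 to -92, y -21 to 21, top at 84. Until the latch is drawn out the ball holds the arm down.
- nose (a point): Socket centre of the arm's nose. At rest on the ball's centre, 230 mm before the hinge axis; 70 mm lift is 0.31 rad, 90 mm is 0.40 rad.
- ball (a point): Centre of the fixed steel ball stud (16 mm ball) inside the coupler box, at jig (-118, 0, 66).
- latch (a joint): Latch slide in the coupler, in m: 0 home (locked under the ball), 0.015 fully out. It is pulled towards the jig's -y; the ball is free from 0.013 on. The spring pushes back with 3 N at home, 7.5 N fully out, and shuts the latch when let go. With the clip in place it stops after 2 to 3 mm. The latch rides on the arm, so the arm can be lifted by the handle.
- latch_handle (a point): Grip point of the upright black pull handle at the latch's -y end: a paddle 18 mm along x, 12 mm along y, with a cap 24 x 18 mm on top whose underside is 14 mm above this point (cap top 23 mm above). At rest at jig (-118, -66, 92); its frame turns with the arm. The coupler box begins 39 mm away on its +y side; the paddle reaches 43 mm down from here.
- clip: Red lock clip astride the square latch bar on the coupler's +y side: legs down both sides of the 10 mm bar, a bridge on it, an upright tab above. 25 to 35 g, 22 mm along x, 22 mm along y, 20 mm below and 49 mm above its origin, which lies on top of the bar at jig (-118, 38, 62). A sprung ball in one leg snaps under the bar; a straight pull up (+z) of roughly 4 to 8 N frees it, and it is clear after 20 mm.
- clip_grip (a point): Grip point of the clip's tab, 32 mm above clip's origin; the tab is 10 mm thick along the jig's x, 18 mm along y, and reaches 17 mm above and 24 mm below this point. Grip it across x: the coupler box is 8 mm from the tab in y, its top 10 mm below this point.
- tray: Small open steel parts tray, 90 (x) x 140 (y) x 18 mm, rim 21 mm high, empty, on the bench in front of the jig, to its left or right; loose, 0.4 kg. Origin under its middle; floor 3 mm up, walls 3 mm thick.
- driver: Screwdriver with blue handle, 171 mm long, 28 mm thick, lying along y on the bench in front of the jig, on the side where the tray is not; origin under its middle. Leave alone.
- black_tweezers: Black tweezers, 118 mm long, 12 mm high, lying on the bench at the left; origin under their middle. Leave alone.
Not all that is in view belongs to the job. Of the things that look like the clip, the smaller one is meant.

How it is judged:
By the outcome, as a careful person would: the job done as asked, in the order asked, and still so for the second after the job is handed in, while the arm keeps its last pose, push and grip.
It also fails if it takes over 51 s, if anything falls off the work surface, if the arm or the gripper's body presses on something with over 40 N, if the wrist force passes 120 N, or if a joint passes its speed limit or range.

### The arm

A 6-joint arm with a two-finger parallel gripper is mounted at the origin on a cart in front of the work surface, level with it; the furniture and walls round the work are solid. World frame = base frame: x ahead of the robot, y to its left, z up, the work surface at z = 0. Lengths are in m, angles in rad, forces in N, time in s.
With the tool pointing down it reaches from about 0.4 to 0.825 m from the base axis. Payload 7 kg.
Tool frame: the origin (TCP) lies on the centre line of the jaws, within the pads' length; the fingertips stand 11 mm ahead of it and the grasp point (between the pads) lies 8 mm behind it (ctrl.tip_extent is the distance from the TCP to the fingertips, in m); z points along the fingers, y is the direction in which the jaws open and shut (so a half turn about z gives the same grasp; the last joint's range is limited). The gripper opens to 85 mm and grips with 20 to 120 N. Pads are 22 mm wide; open, the fingers measure 114 mm over their backs; the gripper's body (76 mm by 85 mm) begins 54 mm behind the grasp point. The pads swing forward as they close: fully open they stand 13 mm farther back than shut.
Start: joints at [1.481, 0.359, 0.012, 0, -1.224, -0.288], TCP at [0.249, 0.627, 0.242] pointing down, gripper open.
Joint ranges: [-3.07, 3.07], [-1.43, 2.12], [-1.02, 1.25], [-3.03, 1.67], [-3.05, -0], [-3.03, 3.03]. Speed limits (rad/s): [2.39, 2.39, 3.01, 3.14, 3.14, 3.14].

### API

Orientations are given as a unit quaternion [w, x, y, z].
In Python, from bench import ctrl, effector, solver, cams, hand_in, boxes_of, trace, pinpoint, sensors gives the robot as it stands. The module is installed in compiled form; this text tells all that it offers. Calls block until the motion is done:
- ctrl.move_to(position, orientation): joint-space move of the TCP to a pose.
- ctrl.movel(position, vel=0.15, rotation=None, until_force=None): straight line of the TCP; rotation=None keeps the orientation; vel is the mean speed in m/s. With until_force (N) it stops when the force on the tool has changed by that much, and returns True; else False.
- ctrl.set_joints(angles): joint-space move.
- effector.set_gripper(opening): finger opening in m; the grip force is fixed at half the most; returns when the fingers have stopped.
- ctrl.sleep(seconds).
- solver.solve_ik(position, orientation): joint angles nearest the present ones, or None.
- cams.get_image(name): name is "side" or "top" or "wrist"; returns the picture (480x640x3 uint8, blue, green, red); there is no depth.
- cams.calibration(name): a dict with "intrinsics" (3x3 intrinsics, pixels), "world_from_camera" (4x4, takes a point from camera to world coordinates). Camera axes: x right, y down, z forward; pixel columns grow to the right and rows downward; lengths in m; the calibration is good to about 2 mm. The wrist camera is an equidistant fisheye: a pixel r from the principal point sees the ray r / f radians off the axis. A picture is of the moment at which its call begins: read the wrist's pose just before it. calibration takes no time and is no camera call; for the wrist camera it gives the pose at the moment of the call.
A pose or a line that the arm cannot do raises ctrl.IKError and nothing moves.
- hand_in(): hands the job in, once; it reports no verdict.
Trained networks look in the newest picture that a camera, given by its name, has taken for a name from the list of things; names that differ only in an ending like _2 or _b are one class to them, and where a whole thing is asked for, a point or a joint stands for the part that bears it (a point fixed in the world has none). Each returns a list of dicts, best first, with "score" (0 to 1); they miss things now and then, are a little off and sometimes report something else, mostly with a low value. They report only what shows in the picture. A call takes as long as a camera call. They do not tell look-alikes from the thing itself.
- boxes_of(camera, name): "centre" ([column, row] in pixels, amid what is visible of it).
- trace(camera, name): "region" (480x640 bool, what is visible of it) and "centre" ([column, row] in pixels, amid what is visible of it).
- pinpoint(camera, name): "centre" ([column, row] in pixels: a listed point, or the origin of a listed thing).
Readings, each from a call of its own:
- sensors.current_t(): time.
- sensors.current_qpos(): joint angles.
- sensors.current_qd(): joint speeds.
- sensors.current_tau(): joint torques, N m.
- sensors.current_eef_pos(): TCP position.
- sensors.current_tcp_rot(): TCP orientation.
- sensors.current_force(): force on the tool from outside, world axes, zero at the start.
- sensors.current_ft_torque(): the same for the moment, N m.
- sensors.current_width(): finger opening in m.
Only numpy, scipy, OpenCV 4.12 (cv2) and the standard library are available. Lean on these libraries where they do the work, as an engineer would, in place of code of your own. Each camera call takes 0.05 s, during which the arm holds its last target.

## Working session

There is one attempt and no reset: what is moved stays moved. The work goes in short steps, each a Python script; the robot and the scene stay as the last script left them, time stands still between calls to the robot, and variables do not carry over. Pictures are saved under pics/ and viewed, and the job is handed in when it is done.

```bash
mkdir -p pics; ls; python3 - <<'E'
from bench import *
import cv2
for n in ["side","top","wrist"]:
    im=cams.get_image(n); cv2.imwrite(f"pics/a_{n}.png",im)
    c=cams.calibration(n); print(n,c["intrinsics"],c["world_from_camera"])
    for t in ["jig","clip","clip_grip","latch_handle","ball","nose","tray","board","hold_down","driver"]:
        try: print(t,[(d["centre"],round(d["score"],2)) for d in pinpoint(n,t)][:4])
        except Exception as e: print(t,e)
print(sensors.current_t(),sensors.current_eef_pos(),sensors.current_tcp_rot(),sensors.current_width(),ctrl.tip_extent)
E
```

```text
pics
side [[542.15150505   0.         332.66279276]
 [  0.         542.15150505 238.91901032]
 [  0.           0.           1.        ]] [[-0.97964682 -0.14298664  0.14087912  0.44560192]
 [-0.19958533  0.61905198 -0.75956589  0.83625029]
 [ 0.02139628 -0.77222371 -0.63499034  0.78789532]
 [ 0.          0.          0.          1.        ]]
jig []
clip [([409.5, 241.7], 0.81), ([423.2, 206.2], 0.63), ([361.3, 214.1], 0.53)]
clip_grip [([408.5, 230.7], 0.74), ([365.2, 197.7], 0.52)]
latch_handle [([367.1, 171.5], 0.75), ([404.6, 383.4], 0.66)]
ball []
nose [([361.3, 198.6], 0.85)]
tray [([423.3, 204.8], 0.62), ([361.9, 197.0], 0.23)]
board []
hold_down [([267.2, 188.4], 0.6)]
driver [([409.5, 314.2], 0.75)]
top [[546.02234906   0.         312.67597287]
 [  0.         546.02234906 240.57770821]
 [  0.           0.           1.        ]] [[-0.01426037 -0.98510174  0.17138031  0.38073599]
 [-0.99988894  0.01479138  0.00182183 -0.00906189]
 [-0.00432964 -0.1713353  -0.98520326  1.25807655]
 [ 0.          0.          0.          1.        ]]
jig [([378.8, 205.1], 0.98)]
clip [([352.9, 307.1
[... 277 characters left out ...]
hold_down [([376.4, 149.4], 0.89)]
driver [([271.4, 314.2], 0.59)]
wrist [[371.64829954   0.         320.43779348]
 [  0.         371.64829954 240.12375054]
 [  0.           0.           1.        ]] [[-3.68630165e-01 -8.94119564e-01 -2.54287252e-01  3.12864985e-01]
 [-9.29575802e-01  3.54335855e-01  1.01660861e-01  6.02096050e-01]
 [-7.93874203e-04  2.73854536e-01 -9.61770795e-01  3.73406749e-01]
 [ 0.00000000e+00  0.00000000e+00  0.00000000e+00  1.00000000e+00]]
jig []
clip []
clip_grip []
latch_handle []
ball []
nose []
tray []
board []
hold_down []
driver []
1.65 [0.24900424 0.62735973 0.24228162] [ 1.56385509e-05  9.82212570e-01 -1.87772383e-01  5.01396718e-06] 0.08505534357551874 0.011
```

View pics/a_side.png

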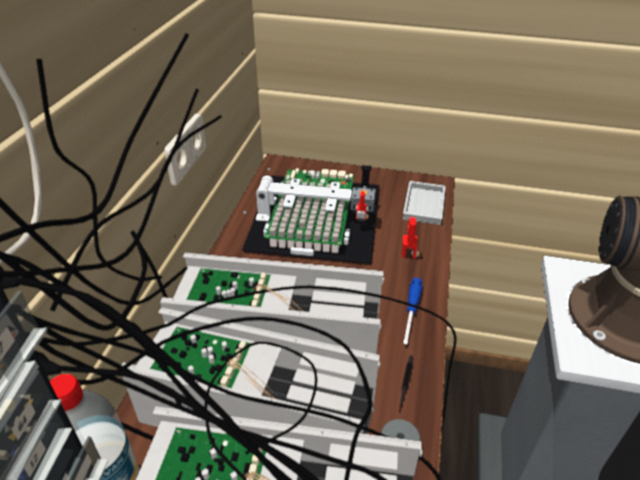

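View pics/a_top.png

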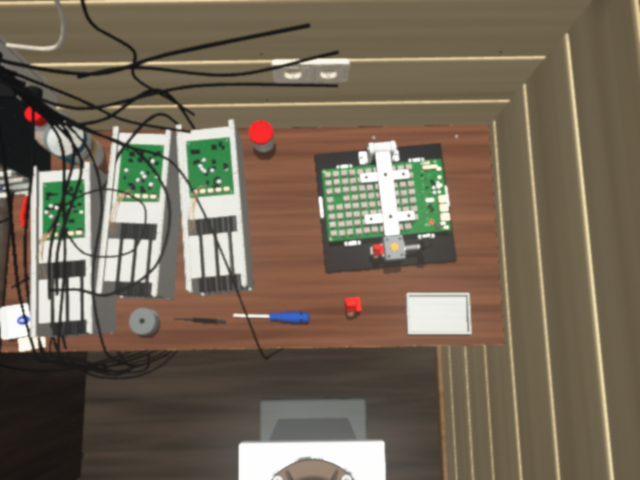

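```bash
cat > h.py <<'E'
import numpy as np, cv2
from bench import *
def ray(cam,px,cal=None):
    c=cal or cams.calibration(cam); K=c["intrinsics"];T=c["world_from_camera"]
    x=(px[0]-K[0,2])/K[0,0]; y=(px[1]-K[1,2])/K[1,1]
    if cam=="wrist":
        r=np.hypot(x,y); d=np.array([np.sin(r)*x/r,np.sin(r)*y/r,np.cos(r)])
    else: d=np.array([x,y,1.])
    return T[:3,3],T[:3,:3]@(d/np.linalg.norm(d))
def atz(cam,px,z,cal=None):
    o,d=ray(cam,px,cal); return o+d*(z-o[2])/d[2]
def proj(cam,p,cal=None):
    c=cal or cams.calibration(cam); K=c["intrinsics"];T=c["world_from_camera"]
    q=T[:3,:3].T@(np.asarray(p)-T[:3,3])
    if cam=="wrist":
        r=np.arctan2(np.hypot(q[0],q[1]),q[2]); u=q[:2]/np.hypot(q[0],q[1])*r
    else: u=q[:2]/q[2]
    return u*K[0,0]+K[:2,2]
E
python3 - <<'E'
from h import *
for n,px,z in [("jig",(378.8,205.1),0),("board",(385.3,204),.012),("hinge",(376.4,149.4),.075),("nose",(395.4,248.7),.066),("clipgrip",(378.5,250.9),.094),("handle",(427,240.6),.092),("tray",(437.3,315),0),("bottle?",(262,131),.1),("spareclip",(352,304),.05)]:
    print(n,atz("top",px,z))
# bench-plate corners, z=.012
for px in [(316,153),(441,145),(455,262),(326,271)]: print(atz("top",px,.012))
im=cv2.imread("pics/a_top.png"); cv2.imwrite("pics/a_topc.png",cv2.resize(im[110:350,230:510],None,fx=2.5,fy=2.5,interpolation=cv2.INTER_CUBIC))
for z in (0.05,.1,.15,.2): print(z,proj("side",atz("top",(262,131),z)))
E
```

```text
jig [ 6.82361141e-01 -1.64259576e-01 -2.22044605e-16]
board [ 0.68189518 -0.17808688  0.012     ]
hinge [ 0.79386003 -0.15410809  0.075     ]
nose [ 0.56715152 -0.18930031  0.066     ]
clipgrip [ 0.55851813 -0.14847016  0.094     ]
handle [ 0.57981385 -0.25446522  0.092     ]
tray [ 4.22928203e-01 -2.88676066e-01 -2.22044605e-16]
bottle? [0.83206271 0.10261599 0.1       ]
spareclip [ 0.44794031 -0.09133471  0.05      ]
[ 0.80916583 -0.01769776  0.012     ]
[ 0.82440033 -0.31628057  0.012     ]
[ 0.54262231 -0.33308063  0.012     ]
[ 0.52621152 -0.03630838  0.012     ]
0.05 [198.03876924 269.3599043 ]
0.1 [205.00145449 250.18742773]
0.15 [212.38603915 229.85320735]
0.2 [220.2320684  208.24835138]
```

View pics/a_topc.png

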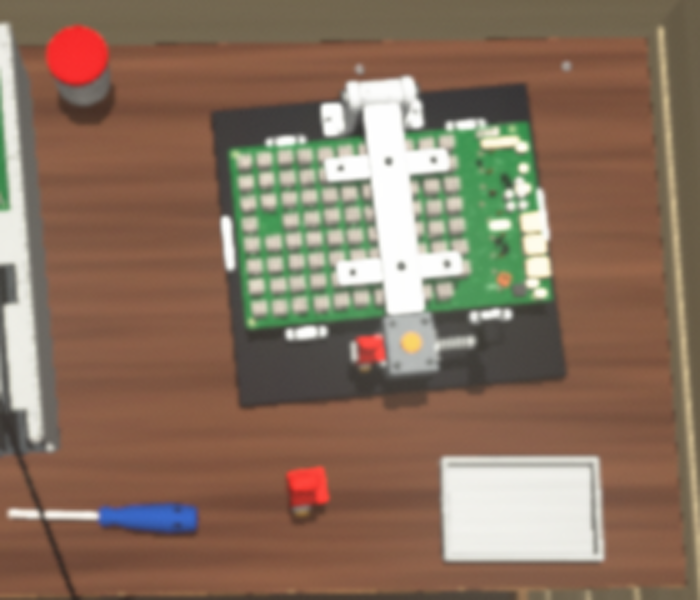

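View pics/a_wrist.png

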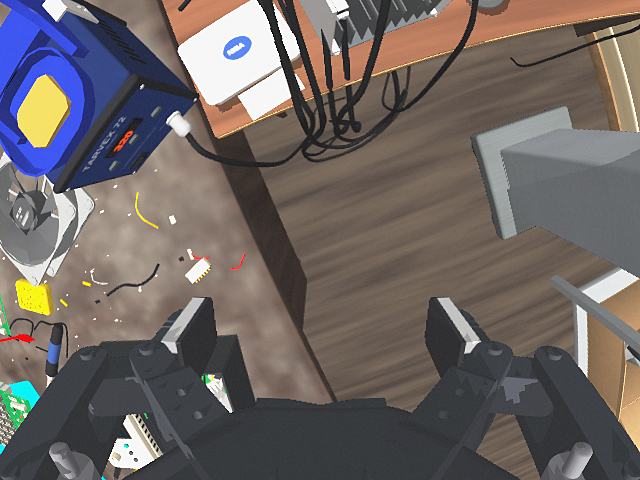

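```bash
python3 - <<'E'
from h import *
for px in [(265,357),(240,320),(225,290),(190,127)]:
    print(px,[(z,atz("top",px,z).round(2)[:2].tolist(),proj("side",atz("top",px,z)).round().tolist()) for z in (-.1,0,.1,.2,.3)])
R=lambda yaw:[0,np.cos(yaw/2),np.sin(yaw/2),0]
print("box",atz("top",(394.4,247.2),.084))
for p in [(.25,.45,.4),(.25,.36,.4),(.4,.15,.4),(.42,-.1,.4),(.45,-.18,.35)]:
    for yaw in (-.38,0,np.pi/2,-np.pi/2):
        q=solver.solve_ik(p,R(yaw)); print(p,round(yaw,2),None if q is None else np.round(q,2))
E
```

```text
(265, 357) [(-0.1, [0.33, 0.11], [450.0, 365.0]), (0, [0.33, 0.1], [457.0, 328.0]), (0.1, [0.34, 0.1], [464.0, 287.0]), (0.2, [0.34, 0.09], [472.0, 242.0]), (0.3, [0.35, 0.08], [481.0, 190.0])]
(240, 320) [(-0.1, [0.42, 0.18], [403.0, 382.0]), (0, [0.42, 0.16], [410.0, 344.0]), (0.1, [0.42, 0.15], [419.0, 301.0]), (0.2, [0.41, 0.13], [429.0, 254.0]), (0.3, [0.41, 0.12], [440.0, 200.0])]
(225, 290) [(-0.1, [0.5, 0.21], [362.0, 391.0]), (0, [0.49, 0.2], [371.0, 352.0]), (0.1, [0.48, 0.18], [381.0, 308.0]), (0.2, [0.47, 0.16], [392.0, 260.0]), (0.3, [0.46, 0.15], [405.0, 205.0])]
(190, 127) [(-0.1, [0.92, 0.31], [131.0, 393.0]), (0, [0.88, 0.29], [146.0, 353.0]), (0.1, [0.84, 0.26], [163.0, 309.0]), (0.2, [0.8, 0.24], [181.0, 260.0]), (0.3, [0.76, 0.22], [202.0, 205.0])]
box [ 0.5676728  -0.18453678  0.084     ]
(0.25, 0.45, 0.4) -0.38 [ 1.45  0.03 -0.06  0.   -1.49 -0.25]
(0.25, 0.45, 0.4) 0 [ 1.45  0.03 -0.06  0.   -1.49  0.13]
(0.25, 0.45, 0.4) 1.57 [ 1.45  0.03 -0.06  0.   -1.49  1.7 ]
(0.25, 0.45, 0.4) -1.57 [ 1.45  0.03 -0.06  0.   -1.49 -1.45]
(0.25, 0.36, 0.4) -0.38 [ 1.42 -0.11
[... 206 characters left out ...]

(0.4, 0.15, 0.4) -0.38 [ 0.82 -0.13 -0.21  0.   -1.5   0.37]
(0.4, 0.15, 0.4) 0 [ 0.82 -0.13 -0.21  0.   -1.5   0.75]
(0.4, 0.15, 0.4) 1.57 [ 3.03 -1.33 -0.21  0.   -2.69  0.11]
(0.4, 0.15, 0.4) -1.57 [ 0.82 -0.13 -0.21  0.   -1.5  -0.82]
(0.42, -0.1, 0.4) -0.38 [ 0.23 -0.13 -0.2   0.   -1.5   0.96]
(0.42, -0.1, 0.4) 0 [ 0.23 -0.13 -0.2   0.   -1.5   1.34]
(0.42, -0.1, 0.4) 1.57 [ 2.45 -1.33 -0.2   0.   -2.7   0.69]
(0.42, -0.1, 0.4) -1.57 [ 0.23 -0.13 -0.2   0.   -1.5  -0.23]
(0.45, -0.18, 0.35) -0.38 [ 0.03 -0.02 -0.21  0.   -1.38  1.16]
(0.45, -0.18, 0.35) 0 [ 0.03 -0.02 -0.21  0.   -1.38  1.54]
(0.45, -0.18, 0.35) 1.57 None
(0.45, -0.18, 0.35) -1.57 [ 0.03 -0.02 -0.21  0.   -1.38 -0.03]
```

```bash
cat >> h.py <<'E'
Rq=lambda yaw:[0,np.cos(yaw/2),np.sin(yaw/2),0]
E
python3 - <<'E'
from h import *
y=-1.51
for p,yw in [((.25,.42,.38),-.38),((.42,-.05,.38),y),((.55,-.08,.30),y)]:
    ctrl.move_to(p,Rq(yw)); print(sensors.current_t(),sensors.current_force())
cal=cams.calibration("wrist")
im=cams.get_image("wrist"); cv2.imwrite("pics/b.png",im)
np.save("b_cal.npy",cal["world_from_camera"])
for t in ["clip","clip_grip","latch_handle","nose","tray","hold_down","jig"]:
    print(t,[(d["centre"],round(d["score"],2)) for d in pinpoint("wrist",t)][:4])
print(sensors.current_t())
E
```

```text
2.6333 [ 0.16895439  0.20131941 -0.05908357]
4.45 [-0.19480194 -0.68334763 -0.19647902]
5.1167 [ 0.30037769 -0.62414249  0.31307701]
clip [([414.4, 199.6], 0.58), ([310.3, 135.2], 0.56)]
clip_grip [([423.5, 202.2], 0.78), ([305.4, 140.2], 0.64)]
latch_handle [([304.9, 26.0], 0.96)]
nose [([305.3, 95.7], 0.9)]
tray [([434.6, 34.2], 0.96)]
hold_down [([93.1, 117.8], 0.95)]
jig [([213.4, 109.8], 0.67)]
5.5167
```

View pics/b.png

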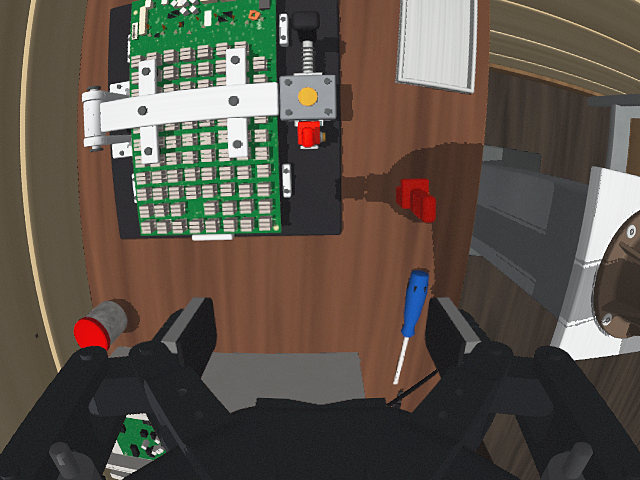

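```bash
cat > fit.py <<'E'
from h import *
from scipy.optimize import least_squares
def fit(obs,x0=(.6756,-.1758,.058)):
    def T(x,p):
        c,s=np.cos(x[2]),np.sin(x[2]); p=np.array(p)/1000
        return np.array([x[0]+c*p[0]-s*p[1],x[1]+s*p[0]+c*p[1],p[2]])
    f=lambda x:np.concatenate([(proj(cam,T(x,p),cal)-px) for cam,p,px,cal in obs])
    r=least_squares(f,x0,loss="soft_l1",f_scale=2); return r.x,f(r.x).reshape(-1,2),T
E
python3 - <<'E'
from fit import *
calb=dict(cams.calibration("wrist")); calb["world_from_camera"]=np.load("b_cal.npy")
ct=cams.calibration("top")
W=[((-118,-66,92),(304.9,26)),((-118,38,94),(305.4,140.2)),((-118,0,66),(305.3,95.7)),((-118,0,84),(307.5,97)),((112,0,75),(93.1,117.8)),((143,152,12),(122,238)),((-143,152,12),(341,235)),((0,0,0),(213.4,109.8))]
Tp=[((143,152,12),(316,153)),((143,-152,12),(441,145)),((-143,-152,12),(455,262)),((-143,152,12),(326,271)),((-118,0,84),(394.4,247.2)),((112,0,75),(376.4,149.4))]
w=[("wrist",p,px,calb) for p,px in W]; t=[("top",p,px,ct) for p,px in Tp]
for o in (w,t,w+t):
    x,r,T=fit(o); print(x.round(4)); print(r.round(1).tolist())
    print("clipgrip",T(x,(-118,38,94)).round(4),"handle",T(x,(-118,-66,92)).round(4))
for px in [(396,84),(473,93),(434.6,34.2)]: print("tray",atz("wrist",px,.0,calb).round(4), atz("wrist",px,.021,calb).round(4))
for px in [(406,292),(470,292),(471,334),(407,334)]: print("tray",atz("top",px,.021).round(4))
E
```

```text
[ 0.6856 -0.1765  0.0823]
[[0.7, -0.3], [2.4, -3.7], [2.6, 2.2], [-0.3, -1.1], [0.9, 1.0], [-8.3, 2.0], [-6.9, 0.0], [-4.2, 0.0]]
clipgrip [ 0.5648 -0.1483  0.094 ] handle [ 0.5734 -0.252   0.092 ]
[ 0.6784 -0.1749  0.0645]
[[-1.5, -0.8], [0.3, -2.6], [1.1, -1.2], [-1.7, 0.2], [-0.8, 3.2], [6.1, 1.5]]
clipgrip [ 0.5581 -0.1446  0.094 ] handle [ 0.5649 -0.2484  0.092 ]
[ 0.6845 -0.1763  0.0812]
[[1.9, 0.1], [3.5, -3.3], [3.6, 2.6], [0.9, -0.7], [1.7, 1.1], [-7.7, 2.1], [-6.2, 0.4], [-3.4, 0.2], [-1.9, -2.2], [-0.4, -6.0], [2.5, -5.1], [0.0, -1.5], [0.6, 0.3], [5.8, -1.1]]
clipgrip [ 0.5638 -0.148   0.094 ] handle [ 0.5723 -0.2517  0.092 ]
tray [ 0.4705 -0.2181  0.    ] [ 0.4746 -0.2147  0.021 ]
tray [ 0.3741 -0.221   0.    ] [ 0.3829 -0.2175  0.021 ]
tray [ 0.4269 -0.2867  0.    ] [ 0.4331 -0.28    0.021 ]
tray [ 0.4748 -0.2161  0.021 ]
tray [ 0.4727 -0.3606  0.021 ]
tray [ 0.3792 -0.3569  0.021 ]
tray [ 0.3812 -0.2142  0.021 ]
```

```bash
python3 - <<'E'
from h import *
y=.075-np.pi/2
ctrl.move_to((.562,-.147,.19),Rq(y))
ctrl.sleep(.1)
cal=cams.calibration("wrist")
im=cams.get_image("wrist"); cv2.imwrite("pics/c.png",im)
np.save("c_cal.npy",cal["world_from_camera"])
for t in ["clip","clip_grip","latch_handle","nose","hold_down"]:
    print(t,[(d["centre"],round(d["score"],2)) for d in pinpoint("wrist",t)][:4])
print(sensors.current_t(),sensors.current_eef_pos())
E
```

```text
clip [([447.6, 296.2], 0.8), ([319.0, 229.1], 0.65)]
clip_grip [([460.1, 317.3], 0.86), ([317.9, 247.0], 0.79)]
latch_handle []
nose [([313.0, 179.8], 0.98)]
hold_down [([39.6, 193.5], 0.76)]
6.5 [ 0.56236723 -0.14653365  0.19094308]
```

View pics/c.png

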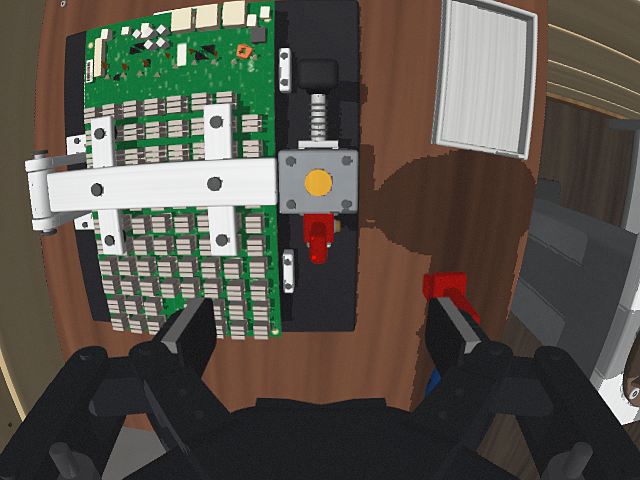

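```bash
python3 - <<'E'
from fit import *
c=dict(cams.calibration("wrist")); c["world_from_camera"]=np.load("c_cal.npy")
W=[((-118,0,84),(318,182)),((-92,-21,84),(279,150)),((-144,-21,84),(357,150)),((-144,21,84),(358,213)),((-92,21,84),(279,213)),((-118,38,94),(317.9,247)),((-118,-66,115),(318.5,72)),((-118,0,66),(313,179.8))]
x,r,T=fit([("wrist",p,px,c) for p,px in W]); print(x.round(4)); print(r.round(1).tolist())
print("clipgrip",T(x,(-118,38,94)).round(4),"handle",T(x,(-118,-66,92)).round(4))
for p,px in W: print(atz("wrist",px,p[2]/1000,c).round(4),T(x,p).round(4))
print(proj("wrist",T(x,(-118,38,111)),c),proj("wrist",T(x,(-143,152,12)),c),proj("wrist",T(x,(143,152,12)),c))
E
```

```text
[ 0.6855 -0.1775  0.0719]
[[0.0, 0.2], [-1.4, 0.0], [1.7, 0.3], [-0.7, 1.2], [-0.4, 0.8], [-0.2, -4.0], [-0.6, 0.2], [5.3, -0.7]]
clipgrip [ 0.565 -0.148  0.094] handle [ 0.5725 -0.2518  0.092 ]
[ 0.5678 -0.1861  0.084 ] [ 0.5678 -0.1859  0.084 ]
[ 0.5943 -0.2051  0.084 ] [ 0.5952 -0.205   0.084 ]
[ 0.5445 -0.2088  0.084 ] [ 0.5433 -0.2087  0.084 ]
[ 0.54   -0.1677  0.084 ] [ 0.5403 -0.1669  0.084 ]
[ 0.5919 -0.1637  0.084 ] [ 0.5922 -0.1631  0.084 ]
[ 0.5647 -0.1453  0.094 ] [ 0.565 -0.148  0.094]
[ 0.5722 -0.2519  0.115 ] [ 0.5725 -0.2518  0.115 ]
[ 0.5714 -0.1851  0.066 ] [ 0.5678 -0.1859  0.066 ]
[317.39607553 250.93370832] [344.43610186 332.89778839] [ 84.20118646 318.94022541]
```

```bash
cat >> h.py <<'E'
PSI=.072; J0=np.array([.6855,-.1775,0])
def jig(p):
    c,s=np.cos(PSI),np.sin(PSI); p=np.array(p)/1000
    return J0+np.array([c*p[0]-s*p[1],s*p[0]+c*p[1],p[2]])
E
python3 - <<'E'
from h import *
y=PSI-np.pi/2
effector.set_gripper(.04)
a=jig((-118,39,125)); ctrl.move_to(a,Rq(y)); 
b=jig((-118,39,89)); print(ctrl.movel(b,vel=.08,until_force=6)); print(sensors.current_eef_pos(),b,sensors.current_force())
effector.set_gripper(0.0); print("w",sensors.current_width(),sensors.current_force(),sensors.current_t())
im=cams.get_image("wrist"); cv2.imwrite("pics/d.png",im)
E
```

```text
False
[ 0.56538952 -0.14714684  0.08951234] [ 0.56500015 -0.14708971  0.089     ] [ 0.07627732 -0.50182827  0.57149609]
w 0.009066158812757715 [-0.70498126  0.9271015   4.82881981] 8.35
```

View pics/d.png

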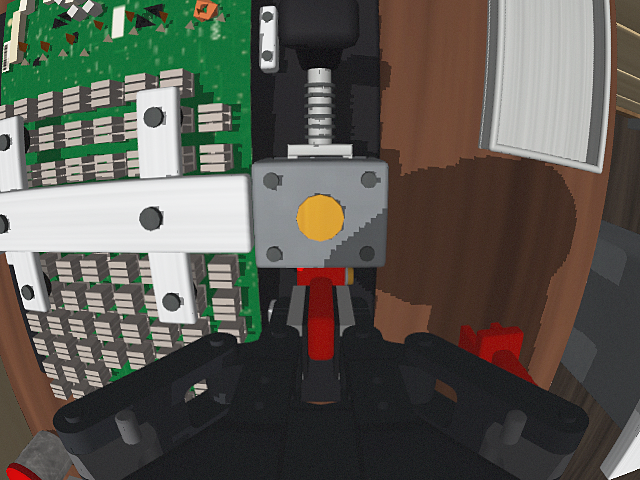

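```bash
python3 - <<'E'
from h import *
y=PSI-np.pi/2
p=sensors.current_eef_pos()
ctrl.movel([p[0],p[1],p[2]+.03],vel=.06); print(sensors.current_width(),sensors.current_force())
ctrl.movel([p[0],p[1],.20],vel=.2); print(sensors.current_width(),sensors.current_force())
ctrl.movel([.427,-.286,.15],vel=.25,rotation=Rq(.03)); 
print(sensors.current_width(),sensors.current_force(),sensors.current_eef_pos(),sensors.current_t())
im=cams.get_image("wrist"); cv2.imwrite("pics/e.png",im)
im=cams.get_image("top"); cv2.imwrite("pics/et.png",cv2.resize(im[110:350,230:510],None,fx=2.5,fy=2.5))
E
```

```text
0.008982366515140162 [ 0.16263181  0.26950302 -0.21811425]
0.009276649225712183 [-0.54026636 -0.0941049  -0.68560119]
0.009366240847106312 [ 0.49131567 -0.4262616  -0.13339205] [ 0.42704957 -0.28586361  0.14975027] 11.2833
```

View pics/e.png

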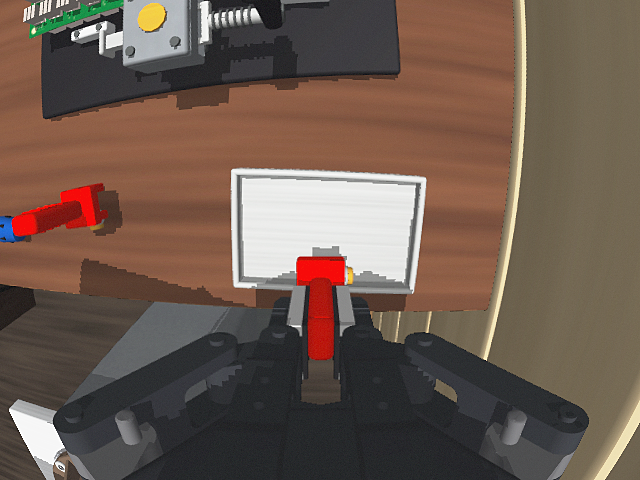

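View pics/et.png

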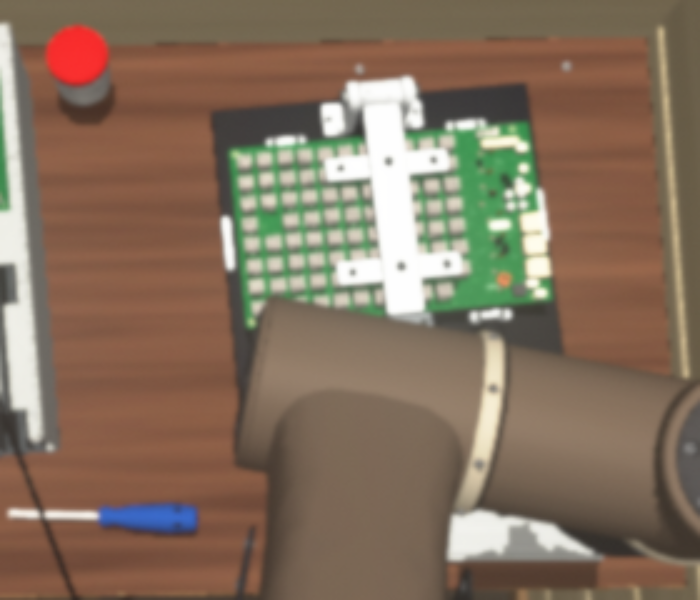

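```bash
python3 - <<'E'
from h import *
cs=np.array([atz("wrist",px,.021) for px in [(233,170),(427,177),(412,294),(234,290)]]); print(cs.round(3),cs.mean(0))
c=cs.mean(0)[:2]; c=.5*(c+[.427,-.286])
print(c)
ctrl.movel([c[0],c[1],.065],vel=.2)
print(ctrl.movel([c[0],c[1],.047],vel=.03,until_force=3),sensors.current_eef_pos(),sensors.current_force())
effector.set_gripper(.03); print(sensors.current_width(),sensors.current_t())
im=cams.get_image("wrist"); cv2.imwrite("pics/f.png",im)
E
```

```text
[[ 0.472 -0.222  0.021]
 [ 0.472 -0.361  0.021]
 [ 0.38  -0.358  0.021]
 [ 0.38  -0.22   0.021]] [ 0.42591403 -0.29003272  0.021     ]
[ 0.42645702 -0.28801636]
True [ 0.42707112 -0.28831415  0.05076536] [ 0.24017421 -1.44328297  5.25380452]
0.029857564295881815 12.8
```

View pics/f.png

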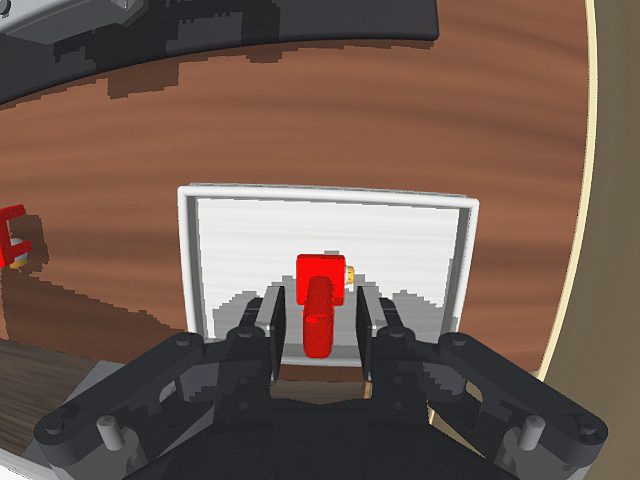

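```bash
cat >> h.py <<'E'
from scipy.spatial.transform import Rotation as Ro
def armpose(th,lat,base,dz=0):
    """TCP pose w/ handle grasped: th arm angle, lat latch pull mm (incl offset), handle local"""
    H=np.array([112,0,75.]); v=np.array([-230,-66-lat,17.+dz-8.])  # TCP 8 mm ahead (below) of grasp
    v=Ro.from_euler('y',th).apply(v); p=jig(H+v)
    ax=np.array([-np.sin(PSI),np.cos(PSI),0])
    w,x,y,z=base
    q=(Ro.from_rotvec(ax*th)*Ro.from_quat([x,y,z,w])).as_quat()
    return p,[q[3],q[0],q[1],q[2]]
E
python3 - <<'E'
from h import *
for yaw in (PSI,PSI-np.pi,PSI+np.pi):
    for th in (0,.2,.4,.45):
        p,q=armpose(th,15,Rq(yaw)); s=solver.solve_ik(p,q); print(round(yaw,2),th,p.round(3),None if s is None else np.round(s,2))
print(sensors.current_qpos().round(2))
E
```

```text
0.07 0 [ 0.574 -0.267  0.084] [-0.13  0.43 -0.28  0.   -0.87  1.77]
0.07 0.2 [ 0.58  -0.266  0.13 ] [-0.1   0.49 -0.09  0.04 -1.19  1.73]
0.07 0.4 [ 0.595 -0.265  0.173] [-0.09  0.59  0.13  0.06 -1.51  1.71]
0.07 0.45 [ 0.6   -0.265  0.183] [-0.08  0.62  0.19  0.07 -1.59  1.71]
-3.07 0 [ 0.574 -0.267  0.084] [-0.13  0.43 -0.28  0.   -0.87 -1.37]
-3.07 0.2 [ 0.58  -0.266  0.13 ] [-0.1   0.49 -0.09  0.04 -1.19 -1.41]
-3.07 0.4 [ 0.595 -0.265  0.173] [-0.09  0.59  0.13  0.06 -1.51 -1.43]
-3.07 0.45 [ 0.6   -0.265  0.183] [-0.08  0.62  0.19  0.07 -1.59 -1.43]
3.21 0 [ 0.574 -0.267  0.084] [-0.13  0.43 -0.28  0.   -0.87 -1.37]
3.21 0.2 [ 0.58  -0.266  0.13 ] [-0.1   0.49 -0.09  0.04 -1.19 -1.41]
3.21 0.4 [ 0.595 -0.265  0.173] [-0.09  0.59  0.13  0.06 -1.51 -1.43]
3.21 0.45 [ 0.6   -0.265  0.183] [-0.08  0.62  0.19  0.07 -1.59 -1.43]
[-0.21  0.31 -0.58 -0.   -0.68  1.81]
```

```bash
python3 - <<'E'
from h import *
p=sensors.current_eef_pos()
ctrl.movel([p[0],p[1],.17],vel=.2)
effector.set_gripper(.036)
a,q=armpose(0,0,Rq(PSI)); a[2]=.17
ctrl.move_to(a,q); ctrl.sleep(.1)
im=cams.get_image("wrist"); cv2.imwrite("pics/g.png",im)
for t in ["latch_handle","nose","clip_grip"]:
    print(t,[(d["centre"],round(d["score"],2)) for d in pinpoint("wrist",t)][:4])
print("pred handle",proj("wrist",jig((-118,-66,92))),"captop",proj("wrist",jig((-118,-66,115))),"boxtop",proj("wrist",jig((-118,0,84))))
print(sensors.current_t(),sensors.current_eef_pos(),a)
im=cams.get_image("top"); cv2.imwrite("pics/gt.png",cv2.resize(im[110:350,230:510],None,fx=2.5,fy=2.5))
E
```

```text
latch_handle [([323.6, 253.1], 0.57)]
nose [([217.6, 239.5], 0.86), ([349.6, 370.3], 0.56)]
clip_grip [([350.1, 408.3], 0.87), ([119.4, 372.5], 0.84)]
pred handle [320.73237399 254.23158693] captop [320.731196   267.54094177] boxtop [216.01246479 249.94932895]
14.7833 [ 0.57204495 -0.25218877  0.1704573 ] [ 0.57255362 -0.25181766  0.17      ]
```

View pics/g.png

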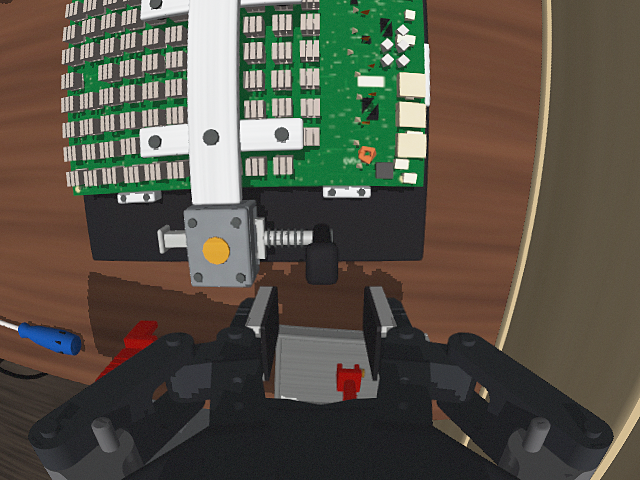

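View pics/gt.png

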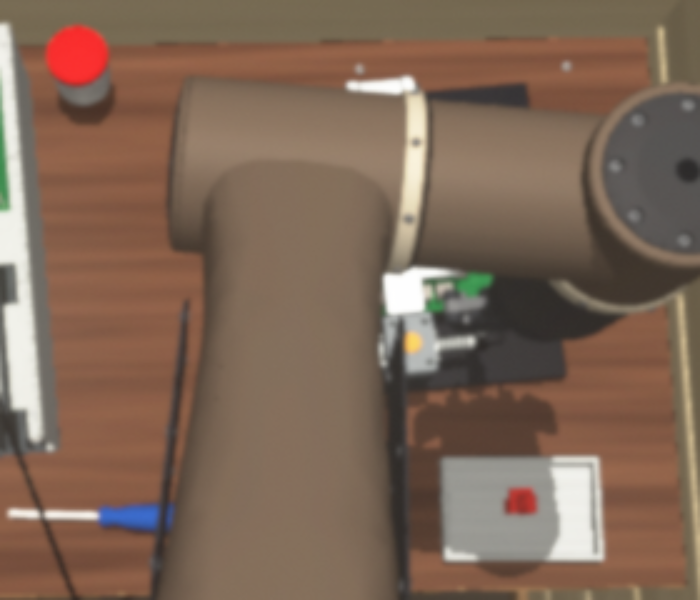

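```bash
python3 - <<'E'
from h import *
a,q=armpose(0,0,Rq(PSI),dz=-1)
print(ctrl.movel(a,vel=.12,until_force=6),sensors.current_eef_pos(),a)
effector.set_gripper(0.0); print(sensors.current_width(),sensors.current_force(),sensors.current_t())
im=cams.get_image("wrist"); cv2.imwrite("pics/h.png",im)
E
```

```text
False [ 0.57307121 -0.25196664  0.08365252] [ 0.57255362 -0.25181766  0.083     ]
0.016638427192036967 [-0.16362043 -3.48291499  2.55314213] 16.0167
```

View pics/h.png

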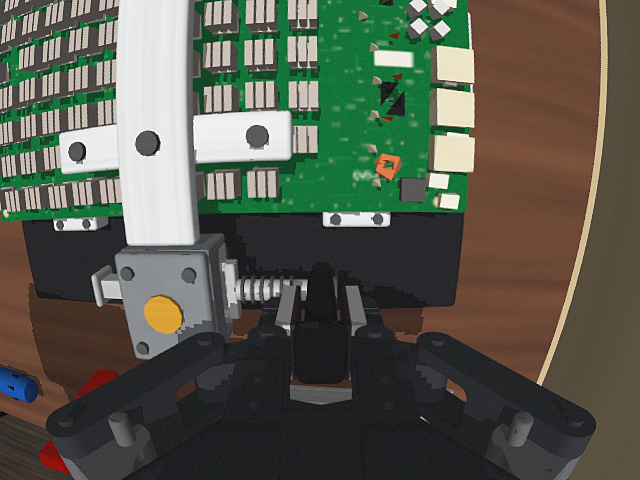

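```bash
python3 - <<'E'
from h import *
effector.set_gripper(0.03)
a,q=armpose(0,0,Rq(PSI),dz=-6)
print(ctrl.movel(a,vel=.05,until_force=5),sensors.current_eef_pos(),a)
effector.set_gripper(0.0); print(sensors.current_width(),sensors.current_force(),sensors.current_eef_pos(),sensors.current_t())
im=cams.get_image("wrist"); cv2.imwrite("pics/i.png",im)
im=cams.get_image("side"); cv2.imwrite("pics/is.png",cv2.resize(im[120:280,220:460],None,fx=3,fy=3))
E
```

```text
False [ 0.57214218 -0.2516274   0.07729558] [ 0.57255362 -0.25181766  0.078     ]
0.013850654420762208 [ 0.35488713 -4.56336043 -2.01836043] [ 0.57245632 -0.2522875   0.0779086 ] 16.8833
```

View pics/i.png

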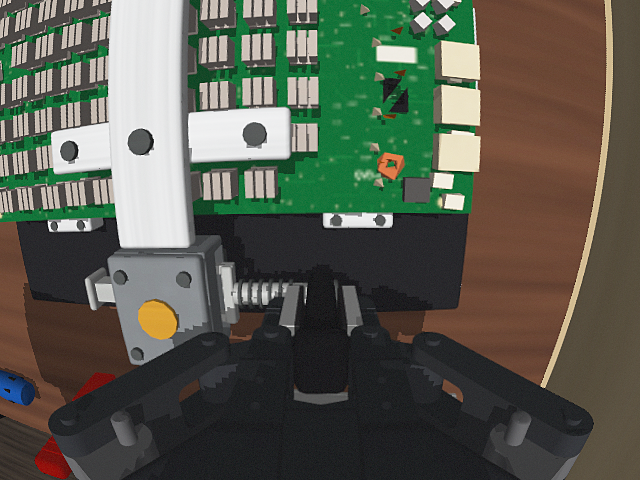

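View pics/is.png

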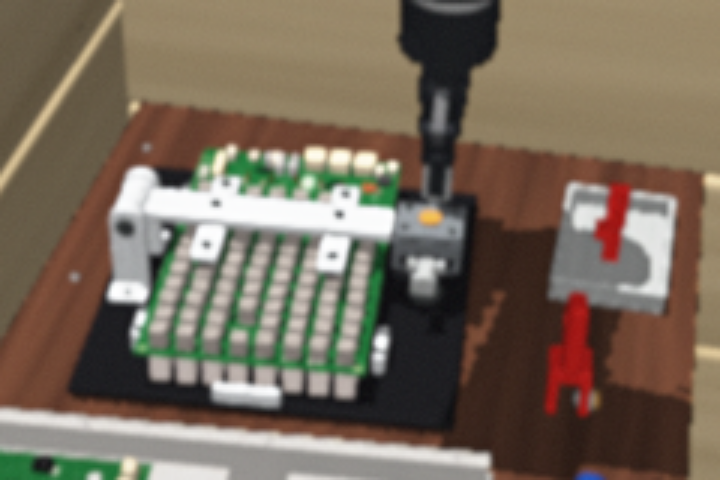

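```bash
python3 - <<'E'
from h import *
p0=np.array(sensors.current_eef_pos()); print(sensors.current_width(),sensors.current_force())
u=-(np.array([-np.sin(PSI),np.cos(PSI),0]))
ctrl.movel(p0+u*.008,vel=.04); print(sensors.current_width(),sensors.current_force(),(np.array(sensors.current_eef_pos())-p0)@u)
r=ctrl.movel(p0+u*.0165,vel=.03,until_force=12); print(r,sensors.current_width(),sensors.current_force(),(np.array(sensors.current_eef_pos())-p0)@u,sensors.current_t())
im=cams.get_image("wrist"); cv2.imwrite("pics/j.png",im)
E
```

```text
0.014111561446433269 [ 0.2010519  -5.78297705 -2.60615979]
0.014038380712364974 [-0.09454419  4.92259825 -2.09914432] 0.007598637239382743
False 0.013866802267023864 [ 0.07342133  8.60908995 -0.20790184] 0.015384704153359715 17.775
```

View pics/j.png

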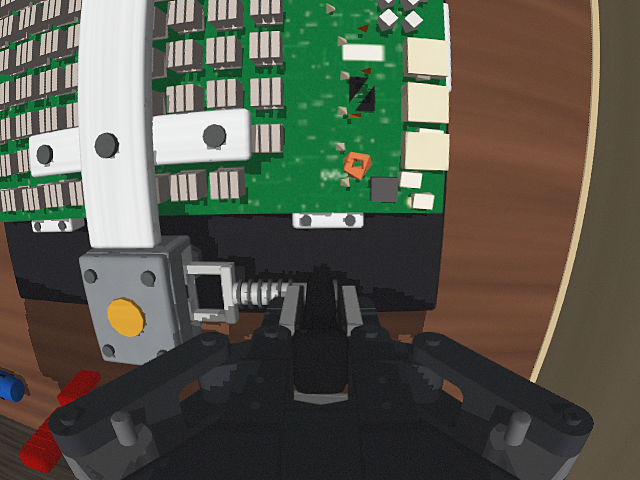

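```bash
python3 - <<'E'
from h import *
p,q=armpose(0.04,17,Rq(PSI),dz=-6)
r=ctrl.movel(p,vel=.03,rotation=q,until_force=20); print(r,sensors.current_width(),sensors.current_force(),sensors.current_eef_pos()-p)
im=cams.get_image("wrist"); cv2.imwrite("pics/k.png",im)
im=cams.get_image("side"); cv2.imwrite("pics/ks.png",cv2.resize(im[120:280,220:460],None,fx=3,fy=3))
print(sensors.current_t())
E
```

```text
False 0.01394861851868359 [ 0.32340701  7.96441239 -3.64535389] [-0.00030033  0.00120476 -0.00057417]
18.3833
```

View pics/k.png

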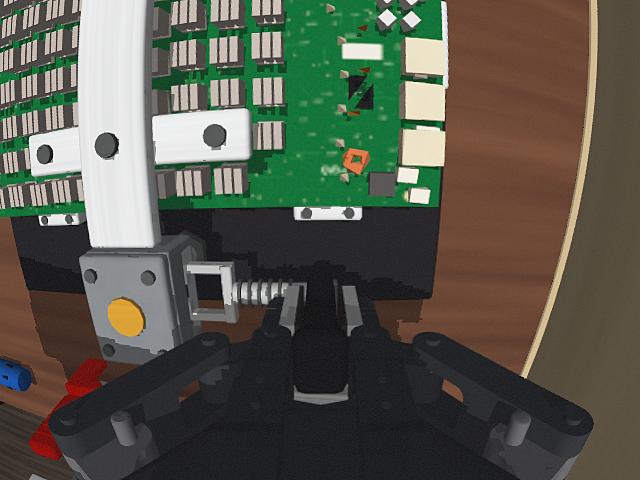

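```bash
python3 - <<'E'
from h import *
for th in (.10,.16,.22,.28,.34,.40):
    p,q=armpose(th,17,Rq(PSI),dz=-6)
    r=ctrl.movel(p,vel=.04,rotation=q,until_force=20)
    print(th,r,sensors.current_width(),sensors.current_force().round(1),(sensors.current_eef_pos()-p).round(4),sensors.current_t())
    if r: break
ctrl.sleep(.3)
for t in ("wrist","side","top"):
    im=cams.get_image(t); cv2.imwrite(f"pics/l_{t}.png",im if t=="wrist" else cv2.resize(im[120:280,220:460] if t=="side" else im[110:350,230:510],None,fx=3 if t=="side" else 2.5,fy=3 if t=="side" else 2.5))
    print(t,[(d["centre"],round(d["score"],2)) for d in pinpoint(t,"nose")][:3])
    H=np.array([112,0,75]);v=lambda a:jig(H+Ro.from_euler('y',a).apply([-230,0,-9]))
    print("pred",[proj(t,v(a)).round(1) for a in (0,.35,.4,.45)])
print(sensors.current_force(),sensors.current_width(),sensors.current_eef_pos(),sensors.current_tcp_rot(),sensors.current_t())
E
```

```text
0.1 False 0.014340350521608567 [-0.3  7.5 -2.7] [-0.0004  0.0013 -0.0007] 18.875
0.16 False 0.013723639090525923 [-1.3  7.5 -2. ] [-0.0004  0.0013 -0.0007] 19.3667
0.22 False 0.013796352708873237 [-1.4  6.7 -2.4] [-0.0005  0.0013 -0.0008] 19.8583
0.28 False 0.014143387329879803 [-2.7  7.6 -1.7] [-0.0007  0.0014 -0.0008] 20.35
0.34 False 0.013877938113818248 [-2.8  8.  -1.4] [-0.0007  0.0014 -0.0008] 20.8417
0.4 False 0.014225424422025701 [-4.2  7.6 -2.2] [-0.0008  0.0014 -0.0008] 21.3333
wrist [([143.5, 298.3], 0.9)]
pred [array([197.6, 212.4]), array([152.9, 288. ]), array([143.3, 299.2]), array([132.5, 310.4])]
side [([354.1, 167.0], 0.97)]
pred [array([362.5, 198.7]), array([359.6, 168.9]), array([358.2, 164.6]), array([356.5, 160.2])]
top [([400.1, 232.9], 0.91)]
pred [array([393.9, 248.4]), array([398.8, 237.2]), array([399.4, 234.5]), array([399.9, 231.4])]
[-2.88467981  8.01619938 -1.57248082] 0.013960222188127727 [ 0.59224038 -0.26597463  0.16662122] [ 0.00607217  0.97924001  0.03541854 -0.19949352] 21.9333
```

View pics/l_wrist.png

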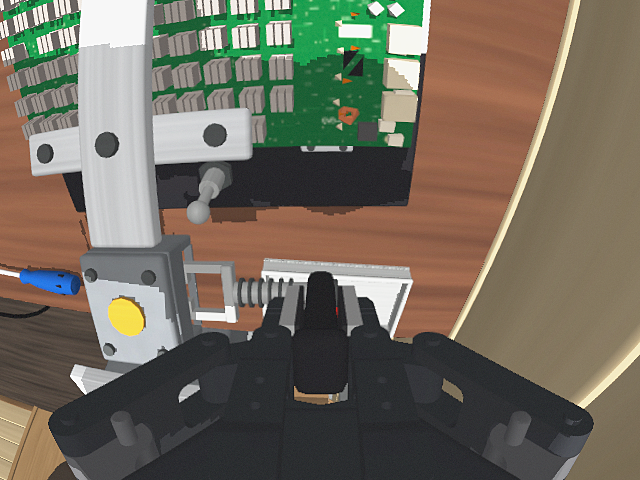

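View pics/l_side.png

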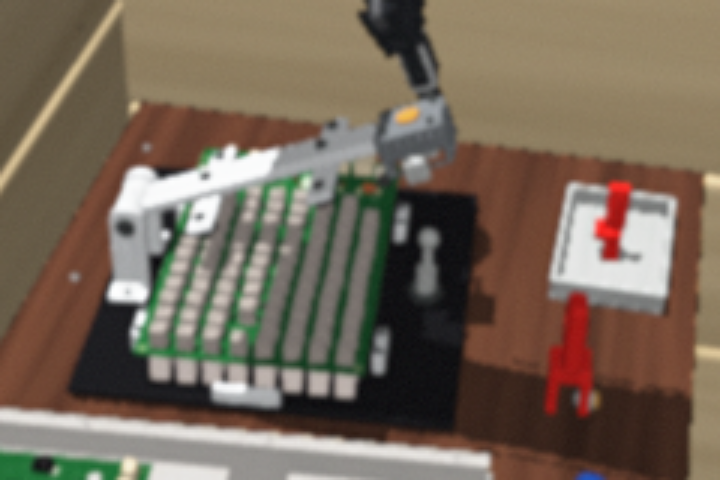

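View pics/l_top.png

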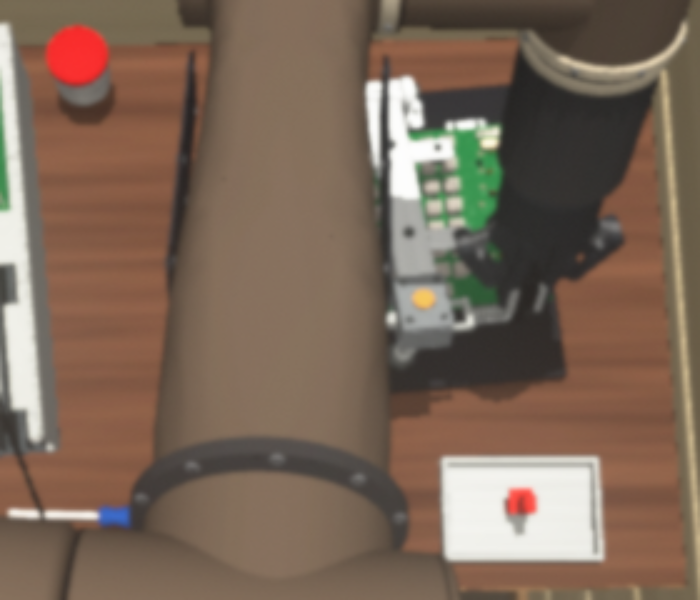

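```bash
python3 -c "
from bench import *
hand_in()"
```

```text
the job is handed in; nothing more can be done
```

The job is done and handed in at about 22 s of the 51 s limit, with the gripper still holding the hold-down arm up.

**Clip:** I pulled the small red lock clip straight up off the latch bar and set it in the middle of the steel tray. It stands upright on its legs rather than lying on its side. I left it that way because, tipped over from the middle, its top would have hit a tray wall.

**Latch:** I drew the latch handle out about 15 mm, where the force read 8.6 N, about what the spring gives fully out. The wrist camera showed the latch fully out.

**Hold-down arm:** I lifted it by the handle to about 0.40 rad. The predicted nose position for that angle matched the wrist and top cameras to within 2 pixels and the side camera to within about 5. That puts the nose about 9 cm above the ball, and the pictures show the ball stud bare.

**Things that disagreed:**
- **Jig position:** The first wrist-camera fit of the jig was up to 8 pixels off at the plate corners. I took a closer picture and fitted again.
- **Handle grip:** My first grip closed on the handle's cap (16.6 mm), so I gripped again 5 mm lower. That settled at 14 mm rather than the paddle's 12 mm, so a pad may touch the cap's edge. It did not slip during the pull or the lift.

The final pictures show the board, the look-alike clip and the tray in place. The tweezers and part of the screwdriver were out of view or hidden in them.

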